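# Load a topping jar into the slotted serving rack

## Robot

A 6-joint arm with a two-finger parallel gripper is mounted at the origin on the work surface. World frame = base frame: x ahead of the robot, y to its left, z up, the work surface at z = 0. Lengths are in m, angles in rad, forces in N, time in s.
With the tool pointing down it reaches from about 0.35 to 0.775 m from the base axis. Payload 7.3 kg.
Tool frame: the origin (TCP) lies midway between the tips of the shut fingers; the grasp point (between the pads) lies 19 mm behind it (tcp_to_grasp is the distance from the TCP to the grasp point, in m); z points along the fingers, y is the line along which they close (so a half turn about z gives the same grasp; the last joint's range is limited). The gripper opens to 92 mm and grips with 3 to 60 N. Pads are 19 mm wide; open, the fingers measure 130 mm over their backs; the gripper's body (75 mm by 190 mm) begins 47 mm behind the grasp point.
Start: joints at [1.025, 0.342, 1.524, -0, 1.275, -0.146], TCP at [0.204, 0.484, 0.227] pointing down, gripper open.
Joint ranges: [-2.53, 2.53], [-0.77, 2.02], [0.04, 2.7], [-1, 4.14], [0.28, 2.66], [-3.11, 3.11]. Speed limits (rad/s): [2.57, 2.57, 3.14, 3.14, 3.14, 3.14].

## Interface

Orientations are given as [roll, pitch, yaw] about the fixed x, y, z axes, in that order (R = Rz(yaw) Ry(pitch) Rx(roll)).
In Python, from cell import observe, read_camera, calibration, hand_in, tcp_to_grasp gives the robot as it stands.
- The arm moves only by the tool send_rows, never from a script. Its argument "targets" is a list of rows, each a list of 5 numbers: the opening, from 0 (shut) to 1 (fully open), then the shift along the world's x, y, z in m, then the turn about the world's z in rad. A call has 1 to 5 rows; each row shifts and turns the commanded pose from where the row before left it; what a row does not reach is not made up. A row lasts 1/10 s, in which the tool goes at most 50 mm and 8.59 degrees, less where a joint would pass 70% of its speed; a pose out of reach is approached as far as the arm can. A call is refused whole if a number of a shift passes 0.05 or a number of a turn 0.15, either way. A call with a gripper value outside its range is refused whole. The fingers move at their own pace and stop on an object; "grip_force" is the grip in N (left out, the last holds). Time passes only in rows, so rows that do not move let the fingers close. It gives the time, the measured TCP pose, the force, the opening and the grip force at its end, in the units of the state.
- observe(): the state, without advancing time (a new reading comes with each control period).
- read_camera(name): name is "scene" or "top" or "wrist"; returns (picture, depth): 420x560x3 uint8, red, green, blue; 420x560 float32, m along the optical axis (not along the pixel's ray), 0 where there is no reading.
- calibration(name): a dict with "intrinsics" (3x3 intrinsics, pixels), "world_to_cam" (4x4, takes a point from world to camera coordinates); the wrist camera has in their place "hand_eye" (4x4, takes a point from camera to tool coordinates, whose origin is the TCP and whose axes are the flange's). Camera axes: x right, y up, looking along -z (the intrinsics and any distortion apply to the point x, -y, -z); pixel columns grow to the right and rows downward; lengths in m; the calibration is good to about 2 mm. A picture is of the moment at which its call begins: read the wrist's pose just before it. calibration takes no time and is no camera call.
- hand_in(): hands the job in; it is judged then, once.
The state is a dict: "time": time; "qpos": joint angles; "qvel": joint speeds; "joint_efforts": joint torques, N m; "tool_pos": TCP position; "tool_rot": TCP orientation; "contact_force": force on the tool from outside, world axes, zero at the start; "torque": the same for the moment, N m; "opening": finger opening in m; "grip_force": force on a finger pad.
Only numpy, scipy, OpenCV 4.12 (cv2) and the standard library are available. Lean on these libraries where they do the work, as an engineer would, in place of code of your own. Each camera call takes 0.05 s, during which the arm holds its last target. There are 200 camera calls.

## Task

Pull the drawer of the grey unit right out to its stop and leave it open. Take the steel jar with the upright fin on its lid out of it and, keeping it upright, let it into the front part of the rack's open slot so that it is held by its lid's rim, then slide it back along the slot, under the shelf, fully home. Leave the other jar standing in the drawer, and the bottle and the small dish where they are.

Things in the scene. Friction and masses are not known exactly. Their poses are not given: they have to be found in the camera images.
- cabinet: Low grey drawer unit, fixed, 230 deep x 260 wide x 140 high (all sizes in mm), a thin board on top. Origin on the counter below the middle of its front; +x runs into the unit, z up; the drawer comes out along -x. Drawer: floor 18 above the counter, side and back walls to 73, inner width 230, front panel 12 thick with its top at 116.
- drawer (a joint): How far the drawer is pulled out, in m: 0 closed, 0.150 at its stop.
- drawer_handle (a point): Middle of the drawer's handle bar: level steel bar about 110 long, 10 thick, along the unit's y, 35 off the drawer's front panel, 100 above the counter. With the drawer closed it lies 45 in front of the unit's origin. Moves with the drawer.
- fin_jar: The jar to load, loose, plain steel, standing in the drawer. Origin at the centre of its underside, z up its axis. Round body 56 in diameter from 0 to 60; lid with projecting rim 80 in diameter from 60 to 66; on the lid a flat upright fin 36 long (along its x), 10 thick (along its y), from 66 to 102. About 0.25 kg.
- knob_jar: Another plain steel jar in the drawer, to be left standing there: body 66 in diameter, same lid rim, with a round knob 22 in diameter, 98 high in all. Too wide for the slot. Origin at the centre of its underside.
- rack: Fixed steel rack. Origin on the counter below the centre of the jar when fully home; +x points along the slot to its closed end, z up. Deck 6 thick, top 210 above the counter, with a slot 64 wide (middle y=0) from its open front at x=-100 to its closed end at x=+29. Side panels below the deck at y=+-85. A jar hung in the slot has its underside 150 above the counter.
- slot_mouth (a point): Middle of the slot at its open front (x=-100 in the rack), at the height of the deck's top. Ahead of it two flared guide bars, as high as the deck, widen the mouth to about 100 at x=-140.
- shelf_edge (a point): Middle of the lower front edge of the rack's white shelf: underside 292 above the counter, 10 thick, 200 wide, covering x=+5 to +123 in the rack; on it a small box and a stack of paper liners, up to 322 high; its posts stand at x=105, y=+-90.
- squeeze_bottle: White bottle 56 in diameter, 150 high, loose, beyond the work, not to be disturbed. Origin at the centre of its underside.
- ramekin: Small white open dish 72 in diameter, 45 high, loose, in front of the robot, not to be disturbed. Origin at the centre of its underside.

How it is judged:
By the outcome, as a careful person would: the job done as asked, in the order asked, and still so for the second after the job is handed in, with the robot touching nothing.
It also fails if it takes over 72 s, if anything falls off the work surface, if the arm or the gripper's body presses on something with over 40 N, if the wrist force passes 120 N, or if a joint passes its speed limit or range.

## Working session

There is one attempt and no reset: what is moved stays moved. The work goes in short steps, Python scripts to look and compute and a tool call to move; the robot and the scene stay as the last step left them, time stands still between calls to the robot, and variables do not carry over. Pictures are saved under pics/ and viewed, at most 10 in all, crops included, and the job is handed in when it is done.

Besides the shell and the picture viewer there is one more tool, called after "Emit:" as name(argument=value, ...), one argument or row to a line, values as JSON. send_rows: Moves the arm, as the interface text tells. Its arguments: {"type":"object","properties":{"targets":{"type":"array","items":{"type":"array","items":{"type":"number"}}},"grip_force":{"type":"number"}},"required":["targets"]}

```bash
ls; mkdir -p pics
cat > h.py <<'E'
import numpy as np, cv2
from cell import observe, read_camera, calibration, hand_in, tcp_to_grasp
from scipy.spatial.transform import Rotation as Ro
def cam(name):
    s=observe(); im,d=read_camera(name); c=calibration(name); K=np.array(c["intrinsics"])
    if name=="wrist":
        T=np.eye(4);T[:3,:3]=Ro.from_euler('xyz',s["tool_rot"]).as_matrix();T[:3,3]=s["tool_pos"]
        C=T@np.array(c["hand_eye"])
    else: C=np.linalg.inv(np.array(c["world_to_cam"]))
    return im,d,K,C
def cloud(d,K,C):
    v,u=np.mgrid[:d.shape[0],:d.shape[1]]
    x=(u-K[0,2])/K[0,0]*d; y=(v-K[1,2])/K[1,1]*d
    P=np.stack([x,-y,-d],-1)@C[:3,:3].T+C[:3,3]; P[d<=0]=np.nan
    return P
def save(n,im): cv2.imwrite("pics/"+n+".png",im[...,::-1])
E
python3 - <<'E'
from h import *
print(tcp_to_grasp, observe())
for n in("scene","top"):
    im,d,K,C=cam(n); save(n+"0",im); np.savez(n+"0.npz",im=im,d=d,K=K,C=C); print(n,C[:3,3],K, {k:v for k,v in calibration(n).items() if k not in("intrinsics","world_to_cam")})
E
```

```text
pics
0.0188 {'time': 0.0, 'qpos': array([ 1.02504032e+00,  3.42711119e-01,  1.52503831e+00, -1.40425597e-05,
        1.27534886e+00, -1.46020408e-01]), 'qvel': array([-0.00072822, -0.0002838 ,  0.00019708,  0.0001692 , -0.00137801,
        0.001223  ]), 'joint_efforts': array([ 1.49581316e-03, -4.31244171e+01, -2.44233906e+01,  7.19831348e-02,
        5.55872067e-02, -8.16597230e-05]), 'tool_pos': array([0.20409893, 0.48326611, 0.22604354]), 'tool_rot': array([-3.14010109e+00, -2.05787466e-04,  2.74186100e+00]), 'contact_force': array([0.4924753 , 0.38337976, 0.29907934]), 'torque': array([-0.01589348,  0.04254711,  0.00785553]), 'grip_force': 0.0, 'opening': 0.09165337634408359}
scene [-0.18050025 -0.04729535  0.96865502] [[501.74700746   0.         272.86059741]
 [  0.         501.74700746 207.88163926]
 [  0.           0.           1.        ]] {}
top [0.50367631 0.01459183 1.18555206] [[424.82947661   0.         273.79014195]
 [  0.         424.82947661 216.48254747]
 [  0.           0.           1.        ]] {}
```

View pics/scene0.png

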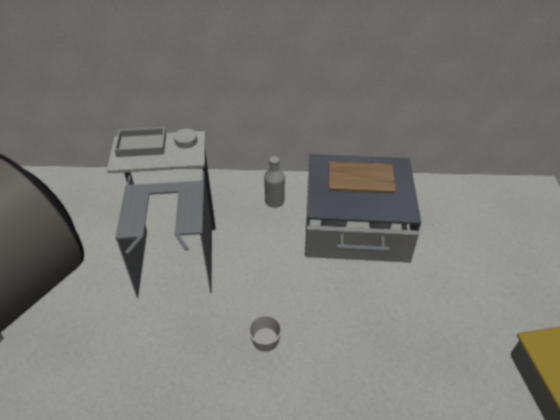

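View pics/top0.png

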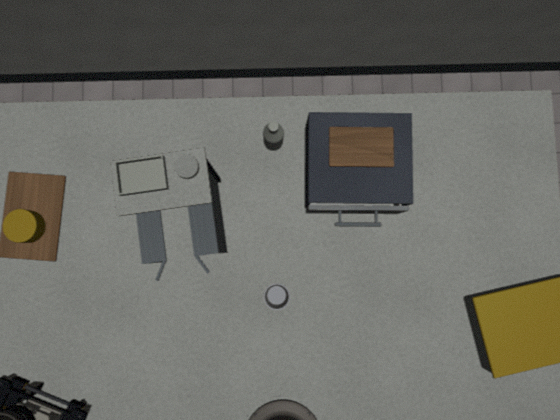

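The two views show the rack at left (top view: deck 135–215, 205–262; shelf edge at row ~205), the cabinet at right (310–410, 112–210; handle at 358, 224), the bottle at (273,133) and the ramekin at (277,295).

Run:
```python
from h import *
for n in("top","scene"):
    z=np.load(n+"0.npz"); P=cloud(z['d'],z['K'],z['C']); X,Y,Z=P[...,0],P[...,1],P[...,2]
    print(n,"counter z",np.nanmedian(Z[(X>.35)&(X<.45)&(Y>-.1)&(Y<.0)]))
    def rect(nm,m):
        m=m&np.isfinite(Z); m=cv2.morphologyEx(m.astype(np.uint8),cv2.MORPH_OPEN,np.ones((3,3)))>0
        k,l,st,_=cv2.connectedComponentsWithStats(m.astype(np.uint8)); 
        for i in np.argsort(-st[1:,4])[:2]+1:
            q=P[l==i]; r=cv2.minAreaRect(q[:,:2].astype(np.float32)); print(nm,st[i,4],"z",np.median(q[:,2]).round(4),np.round(cv2.boxPoints(r),4).tolist(),"ang",round(r[2],2))
    cab=(Y<0.0)&(Y>-.5)&(X>.4)
    rect("cabtop",cab&(Z>.13)&(Z<.18)); rect("handle",cab&(Z>.09)&(Z<.112)&(X<.62)); rect("front",cab&(Z>.110)&(Z<.122))
    rk=(Y>.1)&(Y<.5)&(X>.35)
    rect("deck",rk&(Z>.2)&(Z<.22)); rect("shelf",rk&(Z>.292)&(Z<.312))
    rect("bottle",(Y>-.05)&(Y<.12)&(X>.6)&(Z>.03)); rect("ram",(Y>-.1)&(Y<.1)&(X>.2)&(X<.45)&(Z>.03)&(Z<.06))
```

```text
top counter z 0.0007799919677182743
cabtop 9468 z 0.1417 [[0.6151999831199646, -0.3379000127315521], [0.8463000059127808, -0.34549999237060547], [0.8547999858856201, -0.08460000157356262], [0.6237000226974487, -0.07699999958276749]] ang 88.13
cabtop 21 z 0.151 [[0.8076000213623047, -0.0052999998442828655], [0.8242999911308289, -0.00570000009611249], [0.824400007724762, -0.0006000000284984708], [0.807699978351593, -0.00019999999494757503]] ang 88.64
handle 290 z 0.1044 [[0.5612999796867371, -0.2632000148296356], [0.6015999913215637, -0.2653000056743622], [0.6075000166893005, -0.14949999749660492], [0.5672000050544739, -0.14740000665187836]] ang 87.1
front 276 z 0.1163 [[0.6008999943733215, -0.3327000141143799], [0.6118000149726868, -0.3330000042915344], [0.6151999831199646, -0.18790000677108765], [0.604200005531311, -0.18770000338554382]] ang 88.68
front 209 z 0.1163 [[0.6068999767303467, -0.18330000340938568], [0.6182000041007996, -0.1835000067949295], [0.6207000017166138, -0.07930000126361847], [0.609499990940094, -0.07900000363588333]] ang 88.59
deck 1348 z 0.2101 [[0.4424000084400
[... 3355 characters left out ...]
99727249146, 0.11990000307559967], [1.322100043296814, 0.11999999731779099]] ang 89.95
bottle 713 z 0.0931 [[0.781499981880188, -0.017799999564886093], [0.8245000243186951, -0.023099999874830246], [0.8309000134468079, 0.029600000008940697], [0.7878999710083008, 0.0348999984562397]] ang 83.03
ram 269 z 0.0429 [[0.3723999857902527, 0.0406000018119812], [0.3806000053882599, -0.028599999845027924], [0.4262999892234802, -0.023099999874830246], [0.4180999994277954, 0.04600000008940697]] ang 6.81
ram 111 z 0.0437 [[0.34689998626708984, 0.02810000069439411], [0.35339999198913574, -0.023900000378489494], [0.3682999908924103, -0.022099999710917473], [0.3617999851703644, 0.029999999329447746]] ang 7.16
```

Emit:
send_rows(
  targets=[
    [1, 0, 0, 0.04, 0],
    [1, 0.02, -0.038, 0.02, -0.067],
    [1, 0.02, -0.038, 0, -0.067],
    [1, 0.02, -0.038, 0, -0.067],
    [1, 0.02, -0.038, 0, -0.067],
  ],
)

```text
time: 0.6
tool_pos: [0.2846, 0.3301, 0.2866]
tool_rot: [-3.141, 0.0, 2.472]
contact_force: [0.8, 0.9, -0.5]
opening: 0.0914
grip_force: 0.0
```

Emit:
send_rows(
  targets=[
    [1, 0.02, -0.038, 0, -0.067],
    [1, 0.02, -0.038, 0, -0.067],
    [1, 0.02, -0.038, 0, -0.067],
    [1, 0.02, -0.038, 0, -0.067],
    [1, 0.02, -0.038, 0, -0.067],
  ],
)

```text
time: 1.1
tool_pos: [0.3846, 0.14, 0.2866]
tool_rot: [-3.142, -0.0, 2.136]
contact_force: [1.1, 1.2, -0.1]
opening: 0.0919
grip_force: 0.0
```

Emit:
send_rows(
  targets=[
    [0.24, 0.02, -0.038, 0, -0.067],
    [0.24, 0.02, -0.038, 0, -0.067],
    [0.24, 0.02, -0.038, 0, -0.067],
    [0.24, 0.02, -0.038, 0, -0.067],
    [0.24, 0.02, -0.038, 0, -0.067],
  ],
)

```text
time: 1.6
tool_pos: [0.4847, -0.0501, 0.2865]
tool_rot: [-3.141, -0.0, 1.801]
contact_force: [0.7, 1.3, 0.6]
opening: 0.0563
grip_force: 0.0
```

Emit:
send_rows(
  targets=[
    [0.24, 0.02, -0.038, -0.02, -0.067],
    [0.24, 0.02, -0.038, -0.02, -0.067],
    [0.24, 0.02, -0.038, -0.02, -0.067],
    [0.24, 0.02, -0.038, -0.02, -0.067],
    [0.24, 0, 0, 0, 0],
  ],
)

```text
time: 2.1
tool_pos: [0.564, -0.2043, 0.2016]
tool_rot: [-3.136, -0.002, 1.53]
contact_force: [0.3, -0.1, -0.9]
opening: 0.0226
grip_force: 0.0
```

Run:
```python
from h import *
im,d,K,C=cam("wrist"); save("w1",im); P=cloud(d,K,C); X,Y,Z=[P[...,i] for i in range(3)]
print(observe()["tool_pos"],C[:3,3])
for lo,hi in((.09,.11),(.111,.121),(.13,.15)):
    m=(Z>lo)&(Z<hi)&(X>.5)&(X<.75)&(Y>-.36)&(Y<-.05); q=P[m]; 
    if len(q)>20: print(lo,len(q),np.percentile(q,[1,25,50,75,99],axis=0).round(4).tolist())
```

```text
[ 0.56370728 -0.2021544   0.20346683] [ 0.56816167 -0.13792067  0.35975956]
0.09 3327 [[0.5635, -0.2523, 0.0909], [0.5692, -0.2127, 0.1024], [0.5738, -0.1762, 0.1041], [0.6046, -0.1564, 0.1052], [0.6281, -0.0817, 0.1093]]
0.111 3841 [[0.6048, -0.2228, 0.1116], [0.6092, -0.1811, 0.1153], [0.6123, -0.1429, 0.1159], [0.6154, -0.1089, 0.1164], [0.6243, -0.0804, 0.1177]]
0.13 41335 [[0.6216, -0.2807, 0.1369], [0.6481, -0.1826, 0.1396], [0.6759, -0.1412, 0.1401], [0.7006, -0.1086, 0.1406], [0.7311, -0.0803, 0.1487]]
```

View pics/w1.png

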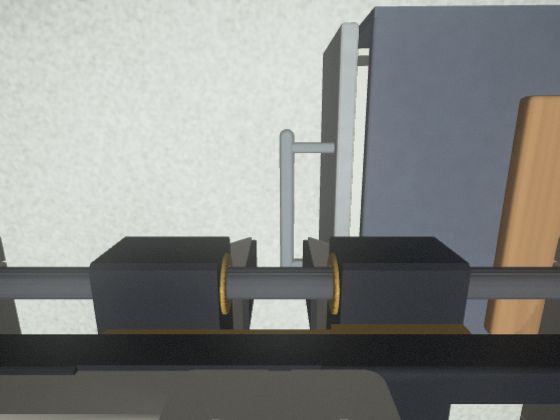

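The wrist view shows the handle bar (column ~288, rows 130–270) running between the two finger tips, with posts at rows 148 and 263.

Run:
```python
from h import *
im,d,K,C=cam("wrist"); P=cloud(d,K,C); X,Y,Z=[P[...,i] for i in range(3)]
for y in np.arange(-.24,-.13,.01):
    m=(abs(Y-y)<.005)&(Z>.098)&(Z<.109)&(X>.55)&(X<.59)
    if m.sum()>10: print(y.round(3),m.sum(),np.percentile(X[m],[2,50,98]).round(4),np.percentile(Z[m],95).round(4))
```

```text
-0.24 149 [0.5636 0.5685 0.5735] 0.1062
-0.23 153 [0.564  0.5688 0.5737] 0.106
-0.22 156 [0.5644 0.5691 0.574 ] 0.1062
-0.21 164 [0.5648 0.5695 0.5743] 0.1061
-0.2 176 [0.5643 0.5697 0.5751] 0.1062
-0.19 192 [0.5647 0.5702 0.5757] 0.1062
-0.18 193 [0.5651 0.5705 0.576 ] 0.1061
-0.17 203 [0.5655 0.5708 0.5762] 0.1061
-0.16 394 [0.566  0.5765 0.5897] 0.1059
-0.15 183 [0.5662 0.5714 0.5767] 0.1057
```

Emit:
send_rows(
  targets=[
    [0.24, 0.006, -0.001, -0.03, 0.006],
    [0.24, 0, 0, -0.03, 0],
    [0.24, 0, 0, -0.03, 0],
    [0.24, 0, 0, -0.026, 0],
    [0.24, 0, 0, 0, 0],
  ],
)

```text
time: 2.7
tool_pos: [0.5683, -0.1991, 0.0884]
tool_rot: [-3.136, -0.003, 1.544]
contact_force: [-1.1, 0.2, 0.2]
opening: 0.0225
grip_force: 0.0
```

Emit:
send_rows(
  targets=[
    [0, 0, 0, 0, 0],
    [0, 0, 0, 0, 0],
    [0, 0, 0, 0, 0],
  ],
  grip_force=30,
)

```text
time: 3.0
tool_pos: [0.5711, -0.2011, 0.0928]
tool_rot: [3.139, 0.001, 1.542]
contact_force: [-1.1, 3.2, 4.4]
opening: 0.0102
grip_force: 30.0
```

Emit:
send_rows(
  targets=[
    [0, -0.01, 0.0003, 0, 0],
    [0, -0.02, 0.0007, 0, 0],
    [0, -0.02, 0.0007, 0, 0],
    [0, -0.02, 0.0007, 0, 0],
    [0, -0.02, 0.0007, 0, 0],
  ],
)

```text
time: 3.5
tool_pos: [0.4814, -0.1981, 0.0928]
tool_rot: [3.136, 0.001, 1.542]
contact_force: [2.2, 3.9, 6.0]
opening: 0.01
grip_force: 30.0
```

Emit:
send_rows(
  targets=[
    [0, -0.015, 0.0005, 0, 0],
    [0, -0.015, 0.0005, 0, 0],
    [0, -0.01, 0.0003, 0, 0],
    [0, -0.005, 0.0002, 0, 0],
    [0, 0, 0, 0, 0],
  ],
)

```text
time: 4.0
tool_pos: [0.4356, -0.1965, 0.0928]
tool_rot: [3.139, 0.001, 1.541]
contact_force: [-1.4, 5.4, 9.3]
opening: 0.0096
grip_force: 30.0
```

Emit:
send_rows(
  targets=[
    [0, -0.004, 0.0001, 0, 0],
    [0, -0.003, 0.0001, 0, 0],
    [0, -0.002, 0.0001, 0, 0],
    [0, 0, 0, 0, 0],
  ],
)

```text
time: 4.4
tool_pos: [0.4273, -0.1962, 0.0928]
tool_rot: [3.138, 0.001, 1.541]
contact_force: [0.6, 5.3, 8.9]
opening: 0.0101
grip_force: 30.0
```

Emit:
send_rows(
  targets=[
    [0, -0.002, 0.0001, 0, 0],
    [0, -0.002, 0, 0, 0],
    [0, 0, 0, 0, 0],
  ],
)

```text
time: 4.7
tool_pos: [0.4244, -0.1962, 0.0928]
tool_rot: [3.136, 0.001, 1.541]
contact_force: [4.6, 6.5, 7.6]
opening: 0.0099
grip_force: 30.0
```

Emit:
send_rows(
  targets=[
    [0, -0.002, 0.0001, 0, 0],
    [0, -0.002, 0, 0, 0],
    [0, 0, 0, 0, 0],
  ],
)

```text
time: 5.0
tool_pos: [0.4243, -0.1963, 0.0929]
tool_rot: [3.127, 0.002, 1.54]
contact_force: [21.3, 11.6, -5.8]
opening: 0.0101
grip_force: 30.0
```

Emit:
send_rows(
  targets=[
    [0, 0.003, 0, 0, 0],
    [0.22, 0, 0, 0, 0],
    [0.22, 0, 0, 0, 0],
    [0.22, 0, 0, 0, 0],
    [0.22, 0, 0, 0, 0],
  ],
)

```text
time: 5.5
tool_pos: [0.4211, -0.1965, 0.0908]
tool_rot: [3.142, 0.0, 1.542]
contact_force: [-0.6, 0.2, 0.1]
opening: 0.0202
grip_force: 0.0
```

Emit:
send_rows(
  targets=[
    [0.22, 0, 0, 0.03, 0],
    [0.22, 0, 0, 0.03, 0],
    [0.22, 0, 0, 0.05, 0],
    [0.6, 0, 0, 0.05, 0],
    [1, 0, 0, 0.05, 0],
  ],
)

```text
time: 6.0
tool_pos: [0.4207, -0.1962, 0.3027]
tool_rot: [-3.141, -0.0, 1.541]
contact_force: [1.2, -1.2, -0.2]
opening: 0.0316
grip_force: 0.0
```

Emit:
send_rows(
  targets=[
    [1, 0, 0.05, 0.03, 0],
    [1, 0, 0.05, 0, 0],
    [1, 0, 0.05, 0, 0],
    [1, 0, 0.05, 0, 0],
    [1, 0, 0, 0, 0],
  ],
)

```text
time: 6.5
tool_pos: [0.4205, 0.0016, 0.3267]
tool_rot: [3.141, -0.002, 1.549]
contact_force: [0.2, -1.1, 0.1]
opening: 0.0715
grip_force: 0.0
```

Run:
```python
from h import *
print(observe()["tool_pos"])
for n in("scene","top"):
    im,d,K,C=cam(n); np.savez(n+"2.npz",im=im,d=d,K=K,C=C)
    c=im[180:300,280:440] if n=="scene" else im[170:300,280:440]; save(n+"2",cv2.resize(c,None,fx=4,fy=4,interpolation=cv2.INTER_CUBIC))
    P=cloud(d,K,C)
    X,Y,Z=[P[...,i] for i in range(3)]
    for lo,hi in((.06,.0735),(.078,.09),(.093,.108),(.110,.115),(.1155,.128)):
        m=((Z>lo)&(Z<hi)&(X>.47)&(X<.64)&(Y>-.36)&(Y<-.05)).astype(np.uint8)
        k,l,st,_=cv2.connectedComponentsWithStats(m)
        for i in range(1,k):
            if st[i,4]>8: q=P[l==i]; print(n,lo,st[i,4],q.min(0).round(4),q.max(0).round(4),np.median(q,0).round(4), st[i,:4])
```

```text
[0.42053311 0.00155131 0.32673713]
scene 0.06 20 [ 0.6142 -0.3359  0.0621] [ 0.6378 -0.3252  0.0735] [ 0.619  -0.3309  0.0679] [410 235   5  11]
scene 0.06 9 [ 0.6199 -0.0825  0.0619] [ 0.6262 -0.0775  0.0716] [ 0.6248 -0.0799  0.0677] [305 237   3   3]
scene 0.06 85 [ 0.5046 -0.3249  0.0601] [ 0.6383 -0.3176  0.0735] [ 0.5763 -0.3205  0.0678] [407 236   8  45]
scene 0.06 74 [ 0.5247 -0.1689  0.0603] [ 0.5502 -0.1142  0.0723] [ 0.5317 -0.1419  0.0648] [321 263  25  11]
scene 0.06 29 [ 0.5392 -0.2757  0.0602] [ 0.5554 -0.2404  0.0672] [ 0.543  -0.2552  0.0626] [376 264  17   6]
scene 0.078 20 [ 0.6119 -0.3361  0.0793] [ 0.6397 -0.3298  0.0894] [ 0.6164 -0.3315  0.0833] [412 232   5  10]
scene 0.078 691 [ 0.5202 -0.1841  0.0794] [ 0.6012 -0.1063  0.09  ] [ 0.5547 -0.1434  0.0858] [318 241  35  28]
scene 0.078 655 [ 0.5264 -0.3045  0.0781] [ 0.607  -0.225   0.0899] [ 0.5612 -0.2596  0.0858] [370 240  36  28]
scene 0.093 10 [ 0.6221 -0.0814  0.0931] [ 0.6257 -0.0766  0.105 ] [ 0.6235 -0.079   0.0961] [305 227   3   5]
scene 0.093 23 [ 0.6131 -0.336   0.0933] [ 0.6391 -0.3301  0.1062] [ 0
[... 2086 characters left out ...]
 0.4756 -0.1025  0.1027] [314 262  10   1]
top 0.11 27 [ 0.5527 -0.1541  0.1104] [ 0.5705 -0.136   0.1146] [ 0.5605 -0.146   0.1129] [331 224   8   8]
top 0.1155 60 [ 0.552  -0.2713  0.1163] [ 0.5874 -0.2592  0.1253] [ 0.5694 -0.2649  0.1204] [380 216   6  15]
top 0.1155 15 [ 0.5551 -0.1511  0.1155] [ 0.5702 -0.1405  0.1191] [ 0.5626 -0.1456  0.1167] [333 224   5   7]
top 0.1155 10 [ 0.4706 -0.1124  0.1157] [ 0.4735 -0.0974  0.1191] [ 0.4732 -0.1059  0.1173] [317 263   7   2]
top 0.1155 14 [ 0.4701 -0.1421  0.116 ] [ 0.473  -0.1169  0.1215] [ 0.4725 -0.1284  0.1185] [325 263  11   2]
top 0.1155 14 [ 0.47   -0.2398  0.116 ] [ 0.4709 -0.2077  0.1203] [ 0.4704 -0.2239  0.1173] [361 263  14   1]
```

View pics/top2.png

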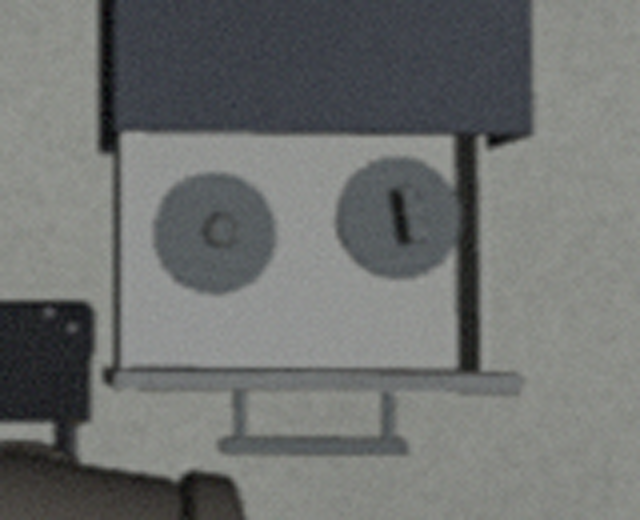

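View pics/scene2.png

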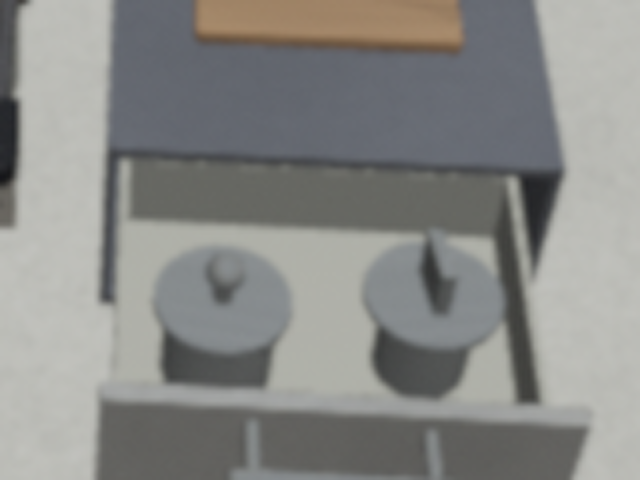

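The left jar (top crop (215,232)) has the round knob. The right one (398,217) has the fin, which runs roughly along x, and the drawer is fully out. I'll move above the fin jar and refine with the wrist camera.

```bash
cat >> h.py <<'E'
def fin(P,box=(.53,.61,-.31,-.22),z=(.100,.124)):
    X,Y,Z=[P[...,i] for i in range(3)]
    b=(X>box[0])&(X<box[1])&(Y>box[2])&(Y<box[3])
    for nm,zz in(("top",(z[1]-.007,z[1])),("all",z),("lid",(.078,.092))):
        m=(b&(Z>zz[0])&(Z<zz[1]))
        q=P[m]; 
        if len(q)<10: continue
        r=cv2.minAreaRect(q[:,:2].astype(np.float32)); w=np.linalg.eigh(np.cov(q[:,:2].T))[1][:,1]
        print(nm,len(q),np.round(r[0],4),np.round(r[1],4),round(r[2],1),"pca deg",np.degrees(np.arctan(w[1]/w[0])).round(1),"zmed",np.median(q[:,2]).round(4))
E
python3 - <<'E'
from h import *
for n in("top2","scene2"):
    z=np.load(n+".npz"); fin(cloud(z['d'],z['K'],z['C']))
print(observe()["qpos"])
E
```

```text
top 52 [ 0.5698 -0.265 ] [0.0348 0.01  ] 7.4 pca deg 6.1 zmed 0.1206
all 80 [ 0.5695 -0.2648] [0.0356 0.0101] 6.2 pca deg 6.5 zmed 0.1191
lid 645 [ 0.5695 -0.2653] [0.0772 0.0791] 41.2 pca deg -77.0 zmed 0.0844
top 62 [ 0.567  -0.2648] [0.036  0.0101] 7.2 pca deg 7.0 zmed 0.1207
all 111 [ 0.5673 -0.2645] [0.0365 0.0106] 8.0 pca deg 9.2 zmed 0.1188
lid 653 [ 0.5688 -0.2647] [0.0767 0.0791] 4.2 pca deg 83.4 zmed 0.0858
[-1.88470870e-01  8.06446041e-02  1.58668707e+00 -6.13233286e-04
  1.47401050e+00 -1.62468377e-01]
```

Emit:
send_rows(
  targets=[
    [0.6, 0.0115, -0.0205, -0.009, 0.132],
    [0.6, 0.0115, -0.0205, -0.009, 0.132],
    [0.6, 0.0115, -0.0205, -0.009, 0.132],
    [0.6, 0.0115, -0.0205, -0.009, 0.132],
    [0.6, 0.0115, -0.0205, -0.009, 0.132],
  ],
)

```text
time: 7.1
tool_pos: [0.4788, -0.1091, 0.2808]
tool_rot: [-3.141, -0.0, 2.204]
contact_force: [0.6, -0.2, 0.6]
opening: 0.0555
grip_force: 0.0
```

Emit:
send_rows(
  targets=[
    [0.6, 0.0115, -0.0205, -0.009, 0.132],
    [0.6, 0.0115, -0.0205, -0.009, 0.132],
    [0.6, 0.0115, -0.0205, -0.009, 0.132],
    [0.6, 0.0115, -0.0205, -0.009, 0.132],
    [0.6, 0.0115, -0.0205, -0.009, 0.132],
  ],
)

```text
time: 7.6
tool_pos: [0.5358, -0.2119, 0.2355]
tool_rot: [-3.141, -0.001, 2.864]
contact_force: [0.0, 0.6, -0.2]
opening: 0.0548
grip_force: 0.0
```

Emit:
send_rows(
  targets=[
    [0.6, 0.0115, -0.0205, -0.009, 0.132],
    [0.6, 0.0115, -0.0205, -0.009, 0.132],
    [0.6, 0.0115, -0.0205, -0.009, 0.132],
    [0.6, 0, 0, 0, 0],
    [0.6, 0, 0, 0, 0],
  ],
)

```text
time: 8.1
tool_pos: [0.5696, -0.2719, 0.2085]
tool_rot: [3.14, -0.002, -3.031]
contact_force: [-1.2, -0.2, -0.4]
opening: 0.0552
grip_force: 0.0
```

Run:
```python
from h import *
s=observe(); print(s["tool_pos"],s["tool_rot"],s["opening"])
im,d,K,C=cam("wrist"); save("w3",im); fin(cloud(d,K,C))
im,d,K,C=cam("top"); fin(cloud(d,K,C))
```

```text
[ 0.56963886 -0.2718647   0.20848819] [ 3.14042950e+00 -1.61436208e-03 -3.03053363e+00] 0.05519616269593611
top 608 [ 0.5687 -0.266 ] [0.0358 0.0097] 6.8 pca deg 7.2 zmed 0.1198
all 662 [ 0.5685 -0.266 ] [0.036  0.0099] 6.4 pca deg 7.5 zmed 0.1197
lid 6023 [ 0.5691 -0.2657] [0.0792 0.0782] 89.3 pca deg -84.1 zmed 0.084
lid 18 [ 0.5516 -0.2661] [0.0433 0.0784] 4.1 pca deg 59.6 zmed 0.0849
```

View pics/w3.png

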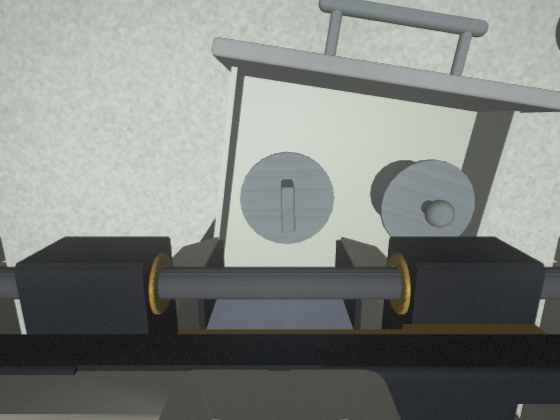

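The wrist view shows the fin at (287,207), pointing along the fingers' mid-line and between them.

Emit:
send_rows(
  targets=[
    [0.6, -0.001, 0.006, -0.03, 0.01],
    [0.6, 0, 0, -0.03, 0],
    [0.6, 0, 0, -0.03, 0],
    [0.6, 0, 0, -0.026, 0],
    [0.6, 0, 0, 0, 0],
  ],
)

```text
time: 8.7
tool_pos: [0.5677, -0.2623, 0.0906]
tool_rot: [3.137, -0.005, -3.016]
contact_force: [-0.5, 0.6, 0.4]
opening: 0.055
grip_force: 0.0
```

Run:
```python
from h import *
for _ in range(3):
    im,d,K,C=cam("wrist"); s=observe(); print(s["tool_pos"],s["tool_rot"])
fin(cloud(d,K,C))
```

```text
[ 0.56896305 -0.26311668  0.09292033] [ 3.13976939e+00 -2.14576829e-03 -3.01577021e+00]
[ 0.5700263  -0.2638164   0.09456249] [-3.14121378e+00  5.40257006e-04 -3.01563565e+00]
[ 0.57062951 -0.2641812   0.09542938] [-3.13997633e+00  2.17077214e-03 -3.01558345e+00]
top 1698 [ 0.5673 -0.2626] [0.0361 0.0869] 19.7 pca deg -82.6 zmed 0.1199
all 3176 [ 0.5673 -0.2626] [0.0361 0.0869] 19.6 pca deg -82.8 zmed 0.1179
lid 10540 [ 0.5677 -0.2634] [0.0795 0.0739] 29.7 pca deg -88.8 zmed 0.084
```

Emit:
send_rows(
  targets=[
    [0.6, -0.0015, -0.0015, -0.002, 0],
    [0.6, 0, 0, 0, 0],
    [0.6, 0, 0, 0, 0],
  ],
)

```text
time: 9.15
tool_pos: [0.5686, -0.2657, 0.0923]
tool_rot: [-3.141, 0.001, -3.016]
contact_force: [-0.8, -0.4, 1.2]
opening: 0.0549
grip_force: 0.0
```

Emit:
send_rows(
  targets=[
    [0, 0, 0, 0, 0],
    [0, 0, 0, 0, 0],
    [0, 0, 0, 0, 0],
    [0, 0, 0, 0, 0],
    [0, 0, 0, 0, 0],
  ],
  grip_force=35,
)

```text
time: 9.65
tool_pos: [0.5684, -0.2654, 0.0914]
tool_rot: [3.141, -0.0, -3.015]
contact_force: [-0.3, -0.0, 0.3]
opening: 0.0196
grip_force: 0.0
```

Emit:
send_rows(
  targets=[
    [0, 0, 0, 0.005, 0],
    [0, 0, 0, 0.01, 0],
    [0, 0, 0, 0.015, 0],
    [0, 0, 0, 0, 0],
    [0, 0, 0, 0, 0],
  ],
)

```text
time: 10.15
tool_pos: [0.5684, -0.2654, 0.1217]
tool_rot: [-3.141, 0.0, -3.015]
contact_force: [0.0, 0.2, -3.3]
opening: 0.0099
grip_force: 35.0
```

Run:
```python
from h import *
s=observe(); print(s["tool_pos"],s["opening"])
im,d,K,C=cam("wrist"); P=cloud(d,K,C); X,Y,Z=[P[...,i] for i in range(3)]
t=s["tool_pos"]; m=(abs(X-t[0])<.038)&(abs(Y-t[1])<.038)&(Z>t[2]-.05)&(Z<t[2]+.002); q=P[m]
print(len(q),np.histogram(q[:,2],bins=np.arange(.07,.126,.003)))
```

```text
[ 0.56837311 -0.26543053  0.12172196] 0.009942564561829247
6705 (array([   0,    0,    0,    0,    0,    0,    0,    0,    0,    0,    2,
         55, 5330, 1159,   36,   29,   35,   59]), array([0.07 , 0.073, 0.076, 0.079, 0.082, 0.085, 0.088, 0.091, 0.094,
       0.097, 0.1  , 0.103, 0.106, 0.109, 0.112, 0.115, 0.118, 0.121,
       0.124]))
```

The fingers were still closing when I lifted, so the grip is 6 mm too high. I'll set the jar down and grip it again.

Emit:
send_rows(
  targets=[
    [0, 0, 0, -0.012, 0],
    [0, 0, 0, -0.011, 0],
    [0, 0, 0, 0, 0],
    [0.3, 0, 0, 0, 0],
    [0.3, 0, 0, 0, 0],
  ],
)

```text
time: 10.7
tool_pos: [0.5682, -0.2653, 0.0979]
tool_rot: [3.141, -0.001, -3.015]
contact_force: [0.2, -0.4, 0.1]
opening: 0.0216
grip_force: 0.0
```

Emit:
send_rows(
  targets=[
    [0.3, 0, 0, 0, 0],
    [0.3, 0, 0, -0.007, 0],
    [0.3, 0, 0, 0, 0],
    [0, 0, 0, 0, 0],
    [0, 0, 0, 0, 0],
  ],
)

```text
time: 11.2
tool_pos: [0.5684, -0.2654, 0.0915]
tool_rot: [3.142, 0.0, -3.015]
contact_force: [-0.7, -0.4, 0.4]
opening: 0.0162
grip_force: 0.0
```

Emit:
send_rows(
  targets=[
    [0, 0, 0, 0, 0],
    [0, 0, 0, 0, 0],
    [0, 0, 0, 0, 0],
    [0, 0, 0, 0, 0],
  ],
)

```text
time: 11.6
tool_pos: [0.5683, -0.2654, 0.0915]
tool_rot: [3.141, 0.0, -3.015]
contact_force: [0.1, 0.3, -0.7]
opening: 0.0098
grip_force: 35.0
```

Emit:
send_rows(
  targets=[
    [0, 0, 0, 0.01, 0],
    [0, 0, 0, 0.02, 0],
    [0, 0, 0, 0.03, 0],
    [0, 0, 0, 0.04, 0],
    [0, 0, 0, 0.04, 0],
  ],
)

```text
time: 12.1
tool_pos: [0.5679, -0.2652, 0.2331]
tool_rot: [3.141, -0.001, -3.015]
contact_force: [1.0, -0.3, -2.6]
opening: 0.0096
grip_force: 35.0
```

Run:
```python
from h import *
a=np.radians(6.95); u=np.array([np.cos(a),np.sin(a)]); v=np.array([-u[1],u[0]]); o=np.array([.5939,.2378])
for n in("top0","scene0"):
    z=np.load(n+".npz"); P=cloud(z['d'],z['K'],z['C']); P=P[np.isfinite(P[...,2])]
    xr=(P[:,:2]-o)@u; yr=(P[:,:2]-o)@v
    for nm,lo,hi in(("deck",.203,.217),):
        for x in np.arange(-.15,.05,.01):
            m=(P[:,2]>lo)&(P[:,2]<hi)&(abs(xr-x)<.005)&(abs(yr)<.12); y=yr[m]
            if m.sum()>4: print(n,x.round(3),m.sum(),"L",y[y>0].min().round(4) if (y>0).any() else 0,y.max().round(4),"R",y[y<0].max().round(4) if (y<0).any() else 0,y.min().round(4))
s=observe(); print(s["tool_pos"],s["opening"],s["grip_force"],s["contact_force"])
```

```text
top0 -0.14 24 L 0.0529 0.0618 R -0.0533 -0.0617
top0 -0.13 35 L 0.0495 0.058 R -0.0476 -0.0585
top0 -0.12 36 L 0.043 0.0531 R -0.042 -0.0529
top0 -0.11 35 L 0.0362 0.047 R -0.0366 -0.0472
top0 -0.1 119 L 0.0323 0.088 R -0.0332 -0.0864
top0 -0.09 216 L 0.0318 0.0892 R -0.0315 -0.0876
top0 -0.08 216 L 0.032 0.0876 R -0.0325 -0.0874
top0 -0.07 220 L 0.0321 0.0883 R -0.0316 -0.0879
top0 -0.06 215 L 0.0321 0.0878 R -0.0322 -0.0874
top0 -0.05 215 L 0.0322 0.0877 R -0.0325 -0.0873
top0 -0.04 218 L 0.0321 0.0887 R -0.0317 -0.0877
top0 -0.03 214 L 0.0319 0.0876 R -0.0322 -0.0877
top0 -0.02 215 L 0.0319 0.0893 R -0.0317 -0.0877
top0 -0.01 215 L 0.0319 0.0883 R -0.0323 -0.0876
top0 0.0 214 L 0.0327 0.0879 R -0.0323 -0.0877
top0 0.01 217 L 0.0321 0.0884 R -0.0318 -0.0873
top0 0.02 41 L 0.0327 0.0874 R -0.0322 -0.0878
scene0 -0.14 43 L 0.0528 0.0631 R -0.0511 -0.0618
scene0 -0.13 42 L 0.0467 0.0596 R -0.047 -0.0577
scene0 -0.12 44 L 0.0419 0.0546 R -0.0406 -0.0514
scene0 -0.11 41 L 0.0361 0.048 R -0.0353 -0.0465
scene0 -0.1 207 L 0.0329 0.089 R -0.0308 -0.0867
scene0 -0.09 204 L 0.0325 0.0885 R -0.0311 -0.0863
scene0 -0.08 190 L 0.0324 0.0887 R -0.0319 -0.0862
scene0 -0.07 195 L 0.0324 0.0879 R -0.0317 -0.0859
scene0 -0.06 185 L 0.0327 0.0895 R -0.0308 -0.0869
scene0 -0.05 186 L 0.0329 0.0887 R -0.0326 -0.0871
scene0 -0.04 185 L 0.0326 0.0896 R -0.0323 -0.0872
scene0 -0.03 175 L 0.0326 0.0888 R -0.0311 -0.0873
scene0 -0.02 179 L 0.0322 0.0888 R -0.0311 -0.0871
scene0 -0.01 159 L 0.0329 0.0885 R -0.0322 -0.0867
scene0 0.0 177 L 0.0329 0.089 R -0.0317 -0.0864
scene0 0.01 147 L 0.0336 0.0885 R -0.0312 -0.0864
scene0 0.02 173 L 0.0328 0.0892 R -0.0309 -0.0863
scene0 0.03 264 L 0.0008 0.0887 R -0.0003 -0.0859
scene0 0.04 228 L 0.0012 0.0887 R -0.0009 -0.0871
[ 0.56788447 -0.26518296  0.23305019] 0.009575811246209442 34.99758839607239 [ 0.96404078 -0.26809582 -2.57352987]
```

Emit:
send_rows(
  targets=[
    [0, -0.005, 0.015, 0.01, 0],
    [0, -0.01, 0.03, 0.01, 0],
    [0, -0.01, 0.03, 0, 0],
    [0, -0.01, 0.03, 0, 0],
    [0, -0.01, 0.03, 0, 0],
  ],
)

```text
time: 12.6
tool_pos: [0.5218, -0.1284, 0.2506]
tool_rot: [3.14, -0.002, -3.015]
contact_force: [0.5, -0.8, -3.2]
opening: 0.0097
grip_force: 35.0
```

Emit:
send_rows(
  targets=[
    [0, -0.01, 0.03, 0, 0],
    [0, -0.01, 0.03, 0, 0],
    [0, -0.01, 0.03, 0, 0],
    [0, -0.01, 0.03, 0, 0],
    [0, -0.01, 0.03, 0, 0],
  ],
)

```text
time: 13.1
tool_pos: [0.4715, 0.0213, 0.2507]
tool_rot: [3.141, -0.002, -3.015]
contact_force: [0.1, 0.3, -2.3]
opening: 0.0098
grip_force: 35.0
```

Emit:
send_rows(
  targets=[
    [0, -0.01, 0.03, 0, 0],
    [0, -0.01, 0.03, 0, 0],
    [0, -0.01, 0.03, 0, 0],
    [0, -0.01, 0.03, 0, 0],
    [0, -0.01, 0.025, 0, 0],
  ],
)

```text
time: 13.6
tool_pos: [0.4214, 0.1662, 0.2507]
tool_rot: [3.141, -0.002, -3.015]
contact_force: [0.3, -0.4, -1.9]
opening: 0.0098
grip_force: 35.0
```

Emit:
send_rows(
  targets=[
    [0, -0.01, 0.015, 0, 0],
    [0, -0.005, 0.005, 0, -0.005],
    [0, 0, 0, 0, 0],
    [0, 0, 0, 0, 0],
  ],
)

```text
time: 14.0
tool_pos: [0.4083, 0.1841, 0.2513]
tool_rot: [-3.141, -0.0, -3.02]
contact_force: [0.8, 0.9, -2.6]
opening: 0.0095
grip_force: 35.0
```

```bash
cat >> h.py <<'E'
a=np.radians(6.95); u=np.array([np.cos(a),np.sin(a)]); v=np.array([-u[1],u[0]]); o=np.array([.5939,.2378])
def rk(p): return np.round([(p[:2]-o)@u,(p[:2]-o)@v],4)
E
python3 - <<'E'
from h import *
s=observe(); print(s["tool_pos"],s["tool_rot"],s["opening"],s["grip_force"],rk(s["tool_pos"]))
for n in("wrist","scene"):
    im,d,K,C=cam(n); save(n+"4",im); P=cloud(d,K,C); t=s["tool_pos"]
    q=P[np.isfinite(P[...,2])]; q=q[(np.hypot(*(q[:,:2]-t[:2]).T)<.047)&(q[:,2]<t[2]+.003)&(q[:,2]>t[2]-.02)]
    h=np.median(q[:,2]); q=q[abs(q[:,2]-h)<.004]
    print(n,len(q),"lid z",h, "ctr",cv2.minEnclosingCircle(q[:,:2].astype(np.float32)))
    # tilt
    A=np.c_[q[:,:2]-t[:2],np.ones(len(q))]; print(np.linalg.lstsq(A,q[:,2],rcond=None)[0])
E
```

```text
[0.4082833  0.18406953 0.25129495] [-3.14123553e+00 -1.41994408e-04 -3.02044183e+00] 0.009506041964112616 34.997323751449585 [-0.1908 -0.0309]
wrist 6746 lid z 0.2439012224490428 ctr ((0.40770289301872253, 0.18378770351409912), 0.039730098098516464)
[0.00835512 0.00157854 0.24404663]
scene 234 lid z 0.24520441674946591 ctr ((0.3840271830558777, 0.1780168116092682), 0.03207763656973839)
[0.01750277 0.01321679 0.24582184]
```

View pics/wrist4.png

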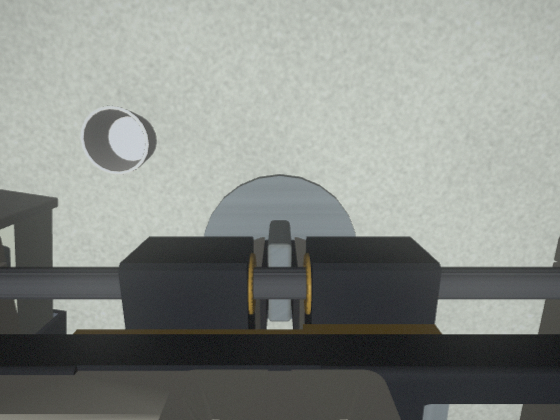

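The wrist view shows the jar hanging upright by its fin (280,270), with its lid centred under the tool. I'll line it up with the slot.

Emit:
send_rows(
  targets=[
    [0, -0.002, 0.016, 0, 0],
    [0, -0.002, 0.015, 0, 0],
    [0, 0, 0, -0.012, 0],
    [0, 0, 0, -0.012, 0],
    [0, 0, 0, 0, 0],
  ],
)

```text
time: 14.6
tool_pos: [0.4038, 0.2147, 0.226]
tool_rot: [-3.141, -0.003, -3.021]
contact_force: [0.9, -0.4, -2.3]
opening: 0.0099
grip_force: 35.0
```

Emit:
send_rows(
  targets=[
    [0, 0, 0, 0, 0],
    [0, 0, 0, 0, 0],
    [0, 0, 0, 0, 0],
  ],
)

```text
time: 14.9
tool_pos: [0.4048, 0.2155, 0.228]
tool_rot: [3.141, 0.001, -3.021]
contact_force: [-0.4, -0.1, -2.7]
opening: 0.0096
grip_force: 35.0
```

Run:
```python
from h import *
s=observe(); print(s["tool_pos"],s["tool_rot"],rk(s["tool_pos"]))
```

```text
[0.40477238 0.21548686 0.22804175] [ 3.14129941e+00  1.14313393e-03 -3.02084241e+00] [-0.1904  0.0007]
```

Emit:
send_rows(
  targets=[
    [0, 0.01, 0.001, 0, 0],
    [0, 0.015, 0.0018, 0, 0],
    [0, 0.015, 0.0018, 0, 0],
    [0, 0.015, 0.0018, 0, 0],
    [0, 0.01, 0.0012, 0, 0],
  ],
)

```text
time: 15.4
tool_pos: [0.4709, 0.2233, 0.2275]
tool_rot: [3.141, 0.001, -3.021]
contact_force: [-0.6, -0.6, -2.5]
opening: 0.0097
grip_force: 35.0
```

Emit:
send_rows(
  targets=[
    [0, 0.01, 0.0012, 0, 0],
    [0, 0.015, 0.0018, 0, 0],
    [0, 0.015, 0.0018, 0, 0],
    [0, 0.015, 0.0018, 0, 0],
    [0, 0.01, 0.0012, 0, 0],
  ],
)

```text
time: 15.9
tool_pos: [0.5354, 0.231, 0.2273]
tool_rot: [3.142, 0.0, -3.021]
contact_force: [0.2, 0.4, -2.8]
opening: 0.0097
grip_force: 35.0
```

Emit:
send_rows(
  targets=[
    [0, 0, 0, 0, 0],
    [0, 0, 0, 0, 0],
  ],
)

```text
time: 16.1
tool_pos: [0.5339, 0.2309, 0.2272]
tool_rot: [3.142, -0.001, -3.02]
contact_force: [-0.5, -0.5, -3.6]
opening: 0.0096
grip_force: 35.0
```

Run:
```python
from h import *
s=observe(); print(s["tool_pos"],s["tool_rot"],rk(s["tool_pos"]),s["torque"])
```

```text
[0.53392872 0.23094303 0.22717031] [ 3.14157779e+00 -1.04120321e-03 -3.02042189e+00] [-0.0604  0.0005] [ 0.02637025 -0.01463088 -0.01287923]
```

Free entry, no contact. Lower onto the rim, then release.

Emit:
send_rows(
  targets=[
    [0, 0, 0, -0.002, 0],
    [0, 0, 0, -0.001, 0],
    [0, 0, 0, -0.001, 0],
    [0, 0, 0, 0, 0],
    [0, 0, 0, 0, 0],
  ],
)

```text
time: 16.6
tool_pos: [0.5343, 0.231, 0.2235]
tool_rot: [3.141, 0.0, -3.02]
contact_force: [0.0, 0.2, -2.7]
opening: 0.0096
grip_force: 35.0
```

Emit:
send_rows(
  targets=[
    [0, 0, 0, -0.0007, 0],
    [0, 0, 0, 0, 0],
    [0, 0, 0, 0, 0],
  ],
)

```text
time: 16.9
tool_pos: [0.5343, 0.231, 0.2235]
tool_rot: [3.141, 0.001, -3.02]
contact_force: [-2.0, -0.5, 4.9]
opening: 0.0098
grip_force: 35.0
```

Emit:
send_rows(
  targets=[
    [0, 0, 0, -0.0007, 0],
    [0, 0, 0, 0, 0],
    [0, 0, 0, 0, 0],
  ],
)

```text
time: 17.2
tool_pos: [0.5343, 0.231, 0.2234]
tool_rot: [3.141, 0.001, -3.02]
contact_force: [-4.7, -0.7, 8.8]
opening: 0.01
grip_force: 35.0
```

Emit:
send_rows(
  targets=[
    [0, 0, 0, 0.001, 0],
    [0.5, 0, 0, 0, 0],
    [0.5, 0, 0, 0, 0],
    [0.5, 0, 0, 0, 0],
    [0.5, 0, 0, 0, 0],
  ],
)

```text
time: 17.7
tool_pos: [0.5344, 0.231, 0.2229]
tool_rot: [3.142, -0.0, -3.02]
contact_force: [0.4, -0.1, -0.5]
opening: 0.0372
grip_force: 0.0
```

Emit:
send_rows(
  targets=[
    [0.5, 0, 0, 0.01, 0],
    [0.5, 0, 0, 0.02, 0],
    [0.5, 0, 0, 0.02, 0],
    [0.5, -0.01, -0.0012, 0.01, 0],
    [0, -0.02, -0.0024, 0, 0],
  ],
)

```text
time: 18.2
tool_pos: [0.5049, 0.2275, 0.2847]
tool_rot: [3.141, 0.003, -3.021]
contact_force: [0.8, -1.1, 0.5]
opening: 0.0418
grip_force: 0.0
```

Emit:
send_rows(
  targets=[
    [0, -0.02, -0.0024, 0, 0],
    [0, -0.02, -0.0024, 0, 0],
    [0, 0, 0, 0, 0],
    [0, 0, 0, 0, 0],
    [0, 0, 0, 0, 0],
  ],
)

```text
time: 18.7
tool_pos: [0.4649, 0.2227, 0.2832]
tool_rot: [3.141, 0.001, -3.021]
contact_force: [0.3, 0.6, -0.1]
opening: 0.0034
grip_force: 0.0
```

```bash
cat >> h.py <<'E'
def jar(n,xr=(-.12,.06)):
    im,d,K,C=cam(n); P=cloud(d,K,C); q=P[np.isfinite(P[...,2])]
    r=np.c_[(q[:,:2]-o)@u,(q[:,:2]-o)@v,q[:,2]]
    r=r[(r[:,0]>xr[0])&(r[:,0]<xr[1])&(abs(r[:,1])<.045)]
    f=r[(r[:,2]>.228)&(r[:,2]<.256)&(abs(r[:,1])<.025)]; l=r[(r[:,2]>.2128)&(r[:,2]<.2195)]
    for nm,g in(("fin",f),("lid",l)):
        if len(g)>5: print(n,nm,len(g),np.percentile(g,[1,50,99],axis=0).round(4).tolist())
    return im
E
python3 - <<'E'
from h import *
s=observe(); print(s["tool_pos"],s["opening"],rk(s["tool_pos"]))
jar("wrist"); jar("top"); save("s5",jar("scene"))
E
```

```text
[0.46486202 0.222655   0.28317028] 0.0033501304216647715 [-0.1299  0.0006]
wrist fin 234 [[-0.0782, -0.002, 0.2313], [-0.0771, 0.0003, 0.2499], [-0.0687, 0.0026, 0.2531]]
wrist lid 52 [[-0.0998, -0.0014, 0.2133], [-0.0975, 0.0004, 0.2158], [-0.0944, 0.0021, 0.2172]]
top fin 110 [[-0.0772, -0.0055, 0.2302], [-0.0598, -0.0027, 0.2508], [-0.0419, 0.0045, 0.2549]]
top lid 781 [[-0.093, -0.0402, 0.2129], [-0.0563, -0.006, 0.2161], [0.0033, 0.0409, 0.2193]]
scene lid 124 [[-0.1157, -0.0419, 0.2128], [-0.0955, -0.0076, 0.216], [-0.0832, 0.0429, 0.2192]]
```

View pics/s5.png

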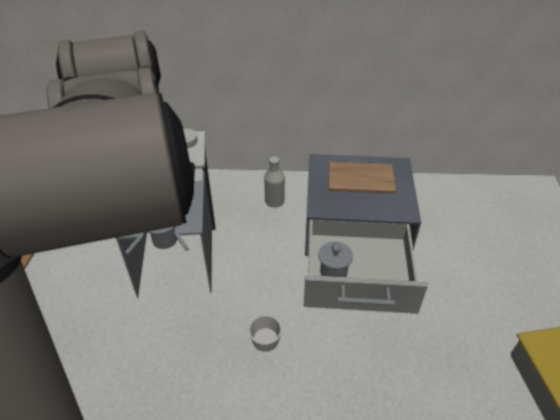

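The scene view shows the jar hung in the slot at (163,232), the knob jar in the open drawer at (335,258), and the bottle and dish undisturbed. Next I push the rim from the front.

Emit:
send_rows(
  targets=[
    [0, 0, 0, -0.02, 0],
    [0, 0, 0, -0.025, 0],
    [0, 0, 0, -0.025, 0],
    [0, 0, 0, -0.014, 0],
    [0, 0, 0, 0, 0],
  ],
)

```text
time: 19.35
tool_pos: [0.4635, 0.2222, 0.1968]
tool_rot: [-3.141, -0.005, -3.021]
contact_force: [-0.3, 0.3, 0.5]
opening: 0.0004
grip_force: 0.0
```

Emit:
send_rows(
  targets=[
    [0, 0.006, 0.0007, 0, 0],
    [0, 0.007, 0.0008, 0, 0],
    [0, 0.008, 0.001, 0, 0],
    [0, 0.008, 0.001, 0, 0],
    [0, 0.008, 0.001, 0, 0],
  ],
)

```text
time: 19.85
tool_pos: [0.5019, 0.2272, 0.1994]
tool_rot: [3.141, -0.0, -3.02]
contact_force: [-1.8, -1.1, 3.3]
opening: 0.0005
grip_force: 1.4
```

Emit:
send_rows(
  targets=[
    [0, 0.008, 0.001, 0, 0],
    [0, 0.008, 0.001, 0, 0],
    [0, 0.008, 0.001, 0, 0],
    [0, 0.006, 0.0007, 0, 0],
    [0, 0.004, 0.0005, 0, 0],
  ],
)

```text
time: 20.35
tool_pos: [0.5359, 0.2313, 0.1989]
tool_rot: [3.142, -0.0, -3.02]
contact_force: [-2.2, 0.0, 2.4]
opening: 0.0008
grip_force: 1.4
```

Run:
```python
from h import *
s=observe(); print(s["tool_pos"],s["tool_rot"],rk(s["tool_pos"]))
jar("wrist"); jar("top")
```

```text
[0.53589025 0.2313235  0.19894376] [ 3.14155698e+00 -1.12055077e-04 -3.02047591e+00] [-0.0584  0.0006]
wrist fin 382 [[-0.0678, -0.0022, 0.2283], [-0.0559, 0.0001, 0.245], [-0.0492, 0.0028, 0.2555]]
wrist lid 140 [[-0.0693, -0.0034, 0.213], [-0.0674, 0.0006, 0.2162], [-0.0303, 0.0041, 0.2195]]
top lid 176 [[-0.1028, -0.0431, 0.2129], [0.0011, -0.0246, 0.216], [0.0155, 0.0412, 0.2189]]
```

Emit:
send_rows(
  targets=[
    [0, 0.003, 0.0004, 0, 0],
    [0, 0.002, 0.0002, 0, 0],
    [0, 0.002, 0.0002, 0, 0],
    [0, 0, 0, 0, 0],
  ],
)

```text
time: 20.85
tool_pos: [0.5426, 0.2321, 0.199]
tool_rot: [3.142, 0.0, -3.02]
contact_force: [-0.3, -0.3, -0.8]
opening: 0.0007
grip_force: 0.1
```

Emit:
send_rows(
  targets=[
    [0, 0.001, 0.0001, 0, 0],
    [0, 0.001, 0.0001, 0, 0],
    [0, 0, 0, 0, 0],
  ],
)

```text
time: 21.15
tool_pos: [0.5443, 0.2323, 0.199]
tool_rot: [3.142, -0.0, -3.02]
contact_force: [-1.3, -0.1, -0.9]
opening: 0.0
grip_force: 0.6
```

Emit:
send_rows(
  targets=[
    [0, 0.001, 0.0001, 0, 0],
    [0, 0, 0, 0, 0],
    [0, 0, 0, 0, 0],
  ],
)

```text
time: 21.45
tool_pos: [0.5445, 0.2323, 0.1989]
tool_rot: [-3.142, -0.002, -3.02]
contact_force: [-6.4, -1.7, 1.6]
opening: 0.0005
grip_force: 2.6
```

Run:
```python
from h import *
s=observe(); print(s["tool_pos"],rk(s["tool_pos"]),s["contact_force"])
jar("wrist"); jar("top")
```

```text
[0.54451596 0.23232594 0.19892475] [-0.0497  0.0005] [-6.35101627 -1.66152038  1.5694076 ]
wrist fin 383 [[-0.059, -0.0022, 0.2283], [-0.0472, 0.0001, 0.2449], [-0.0404, 0.0028, 0.2556]]
wrist lid 140 [[-0.0606, -0.0034, 0.2129], [-0.0587, 0.0005, 0.2163], [-0.0214, 0.0041, 0.2192]]
top lid 124 [[-0.1076, -0.0428, 0.2129], [0.0048, -0.0276, 0.2162], [0.0154, 0.0426, 0.2193]]
```

Emit:
send_rows(
  targets=[
    [0, 0.001, 0.0001, 0, 0],
    [0, 0.001, 0.0001, 0, 0],
    [0, 0, 0, 0, 0],
  ],
)

```text
time: 21.85
tool_pos: [0.5447, 0.2324, 0.1989]
tool_rot: [-3.141, -0.006, -3.02]
contact_force: [-11.9, -0.8, 4.5]
opening: 0.0003
grip_force: 6.0
```

Emit:
send_rows(
  targets=[
    [0, -0.004, -0.0005, 0, 0],
    [0, -0.01, -0.0012, 0, 0],
    [0, -0.02, -0.0024, 0, 0],
    [0, -0.02, -0.0024, 0, 0],
    [0, -0.02, -0.0024, 0, 0],
  ],
)

```text
time: 22.35
tool_pos: [0.4727, 0.2236, 0.1993]
tool_rot: [3.141, 0.002, -3.021]
contact_force: [0.0, -0.6, -0.9]
opening: 0.0004
grip_force: 0.0
```

Emit:
send_rows(
  targets=[
    [0, -0.02, -0.0024, 0.02, 0],
    [0, -0.02, -0.0024, 0.04, 0],
    [0, -0.02, -0.03, 0.04, 0],
    [0, 0, -0.04, 0, 0],
    [0, 0, -0.04, 0, 0],
  ],
)

```text
time: 22.85
tool_pos: [0.4147, 0.1104, 0.2979]
tool_rot: [-3.141, 0.005, -3.018]
contact_force: [-0.3, -0.3, 0.5]
opening: 0.0002
grip_force: 0.0
```

Emit:
send_rows(
  targets=[
    [0, 0, -0.04, 0, 0],
    [0, 0, -0.04, 0, 0],
    [0, 0, -0.04, 0, 0],
    [0, 0, 0, 0, 0],
  ],
)

```text
time: 23.25
tool_pos: [0.4148, -0.0128, 0.2964]
tool_rot: [-3.14, 0.001, -3.026]
contact_force: [-0.6, 0.4, -0.8]
opening: 0.0
grip_force: 0.0
```

Run:
```python
from h import *
s=observe(); print(s["tool_pos"],s["time"])
jar("top"); save("s6",jar("scene"))
im,d,K,C=cam("top"); P=cloud(d,K,C); X,Y,Z=[P[...,i] for i in range(3)]
m=(Z>.110)&(Z<.122)&(X>.42)&(X<.52)&(Y<-.07)&(Y>-.34); print("front",np.percentile(P[m],[2,50,98],axis=0).round(4))
```

```text
[ 0.41478875 -0.01275099  0.29642087] 23.25
top fin 85 [[-0.0166, -0.0053, 0.2299], [-0.0036, -0.0023, 0.2504], [0.0114, 0.0048, 0.2549]]
top lid 602 [[-0.094, -0.041, 0.2129], [-0.0111, -0.0051, 0.216], [0.0153, 0.0406, 0.2192]]
front [[ 0.4585 -0.3237  0.1119]
 [ 0.4662 -0.2053  0.1164]
 [ 0.4737 -0.0795  0.1201]]
```

View pics/s6.png

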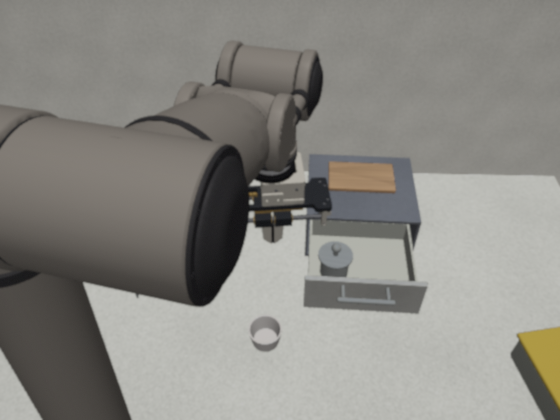

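```bash
python3 -c "
from cell import hand_in; print(hand_in())"
```

```text
the job is handed in; nothing more can be done
None
```

The job is handed in at about 23 s of the 72 s allowed: the drawer is open at its stop, and the fin jar hangs by its rim fully home under the shelf. The knob jar is still standing in the drawer, and the bottle and dish were not touched.

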